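Nest the three white cups on the shoe cabinet

TASK

Nest the three straight-sided round white ceramic cups by size to clear space on the shoe cabinet: the middle-sized one goes inside the wide low one, and the narrow one inside the middle-sized one, each standing upright and fully down on the floor of the next. Leave the wide one about where it stands, set the ceramic down gently rather than dropping it, and do not knock over the bud vase.

Things in the scene. Friction and masses are not known exactly. Their poses are not given: they have to be found in the camera images.
- wide_center (a point): Wide low round cup of white ceramic, open at the top, straight sides: outer diameter 130 mm, height 42 mm, wall 5 mm, floor 6 mm thick (inside 120 mm across, 36 mm deep), 400 g. The point is on its axis half-way up (21 mm above the cabinet top); z is its axis, up. It stands loose on the cabinet top (height zero).
- middle_center (a point): Middle-sized round cup of white ceramic, open at the top, straight sides: outer diameter 66 mm, height 54 mm, wall 3.5 mm, floor 5 mm thick (inside 59 mm across), about 130 g. The point is on its axis half-way up (27 mm above its underside); z is its axis, up. Once nested its rim stands 18 mm above the rim of the wide cup; take it near its rim, across its diameter.
- narrow_center (a point): Narrow tall round cup of white ceramic, open at the top, straight sides: outer diameter 38 mm, height 76 mm, wall 3.5 mm, floor 5 mm thick, about 90 g. The point is on its axis half-way up (38 mm above its underside); z is its axis, up. Once nested only its upper 27 mm stand above the rim of the middle cup, and there is no room for fingers inside that cup, so take it across its diameter with the fingertips not more than about 22 mm below its rim.
- vase_center (a point): Bud vase of white ceramic, a bystander: round belly of diameter 54 mm, thin neck of diameter 18 mm, height 96 mm. The point is on its axis half-way up (48 mm above its underside); z is its axis, up.
There are look-alikes about, which are no part of the job. Leave any green look-alike of the part that bears middle_center alone. What is shaped like the part that bears narrow_center but green is not meant.

How it is judged:
By the outcome, as a careful person would: the job done as asked, in the order asked, and still so for the second after the job is handed in, with the robot touching nothing.
It also fails if it takes over 64 s, if anything falls off the work surface, if the arm or the gripper's body presses on something with over 40 N, if the wrist force passes 120 N, or if a joint passes its speed limit or range.

ROBOT

A 6-joint arm with a two-finger parallel gripper is mounted at the origin on the work surface. World frame = base frame: x ahead of the robot, y to its left, z up, the work surface at z = 0. Lengths are in mm, angles in rad, forces in N, time in s.
With the tool pointing down it reaches from about 275 to 1000 mm from the base axis. Payload 8.4 kg.
Tool frame: the origin (TCP) lies midway between the tips of the shut fingers; the grasp point (between the pads) lies 19 mm behind it; z points along the fingers, y is the line along which they close (so a half turn about z gives the same grasp; the last joint's range is limited). The gripper opens to 85 mm and grips with 20 to 120 N. Pads are 22 mm wide; open, the fingers measure 114 mm over their backs; the gripper's body (76 mm by 85 mm) begins 54 mm behind the grasp point. The pads swing forward as they close: fully open they stand 13 mm farther back than shut.
Start: joints at [1.263, 0.353, 1.633, -0, 1.155, -0.002], TCP at [188.159, 596.007, 231.281] pointing down, gripper open.
Joint ranges: [-2.63, 2.63], [-0.92, 2.1], [0.06, 2.66], [-1.3, 4.44], [0, 2.69], [-3.02, 3.02]. Speed limits (rad/s): [2.22, 2.22, 2.79, 3.14, 3.14, 3.14].

INTERFACE

Orientations are given as [roll, pitch, yaw] about the fixed x, y, z axes, in that order (R = Rz(yaw) Ry(pitch) Rx(roll)).
In Python, from rig import r gives the robot as it stands.
- The arm moves only by the tool servo_tool, never from a script. Its argument "deltas" is a list of rows, each an object of numbers: "x", "y", "z": the shift along the world's x, y, z in mm; "rx", "ry", "rz": the turn, a rotation vector about the world's x, y, z in rad; "gripper": the gripper's target within -1 to 1 (fully open at 1, half-way at 0, shut at -1). A call has 1 to 10 rows; each row is the pose to reach, as a shift and turn from the pose commanded when the call began; what a row does not reach only later rows make up. A row lasts 1/10 s, in which the tool goes at most 50 mm and 8.59 degrees, less where a joint would pass 70% of its speed; a pose out of reach is approached as far as the arm can. A call with a gripper value outside its range is refused whole. The fingers move at their own pace and stop on an object; "newtons" is the grip in N (left out, the last holds). Time passes only in rows, so rows that repeat a pose let the fingers close. It gives the time, the measured TCP pose, the force, the opening and the grip force at its end, in the units of the state.
- r.sense(): the state, without advancing time (a new reading comes with each control period).
- r.grab_frame(name): name is "scene" or "top" or "wrist"; returns the picture (400x640x3 uint8, blue, green, red); there is no depth.
- r.camera_params(name): a dict with "mtx" (3x3 intrinsics, pixels), "eye" and "orientation" of the camera in the world. Camera axes: x right, y down, z forward; pixel columns grow to the right and rows downward; lengths in mm; the calibration is good to about 2 mm. A picture is of the moment at which its call begins: read the wrist's pose just before it. camera_params takes no time and is no camera call; for the wrist camera it gives the pose at the moment of the call.
- r.sign_off(): hands the job in; it is judged then, once.
Trained networks look in the newest picture that a camera, given by its name, has taken for a name from the list of things; names that differ only in an ending like _2 or _b are one class to them, and where a whole thing is asked for, a point or a joint stands for the part that bears it (a point fixed in the world has none). Each returns a list of dicts, best first, with "conf" (0 to 1); they miss things now and then, are a little off and sometimes report something else, mostly with a low value. They report only what shows in the picture. A call takes as long as a camera call. They do not tell look-alikes from the thing itself.
- r.recognise(name, camera): "box" ([left, top, width, height] in pixels, round what is visible of it).
The state is a dict: "clock": time; "qpos": joint angles; "qvel": joint speeds; "joint_efforts": joint torques, N m; "eef_pos": TCP position; "tcp_rot": TCP orientation; "contact_force": force on the tool from outside, world axes, zero at the start; "wrist_torque": the same for the moment, N m; "opening": opening from 0.0 (shut) to 1.0 (fully open); "grasp_force": force on a finger pad.
Only numpy, scipy, OpenCV 4.12 (cv2) and the standard library are available. Lean on these libraries where they do the work, as an engineer would, in place of code of your own. Each camera call takes 0.05 s, during which the arm holds its last target. There are 200 camera calls.

## Working session

There is one attempt and no reset: what is moved stays moved. The work goes in short steps, Python scripts to look and compute and a tool call to move; the robot and the scene stay as the last step left them, time stands still between calls to the robot, and variables do not carry over. Pictures are saved under pics/ and viewed, at most 10 in all, crops included, and the job is handed in when it is done.

Besides the shell and the picture viewer there is one more tool, called after "Request:" as name(argument=value, ...), one argument or row to a line, values as JSON. servo_tool: Moves the arm, as the interface text tells. Its arguments: {"type":"object","properties":{"deltas":{"type":"array","items":{"type":"object","properties":{"x":{"type":"number"},"y":{"type":"number"},"z":{"type":"number"},"rx":{"type":"number"},"ry":{"type":"number"},"rz":{"type":"number"},"gripper":{"type":"number"}}}},"newtons":{"type":"number"}},"required":["deltas"]}

```bash
mkdir -p pics; cat > h.py <<'E'
import numpy as np,cv2
from rig import r
def ray(cam,u,v,z,p=None):
    p=p or r.camera_params(cam); K=np.array(p["mtx"]); o=np.array(p["orientation"],float)
    if o.ndim==1:
        from scipy.spatial.transform import Rotation as R
        o=R.from_euler('xyz',o).as_matrix()
    d=o@np.linalg.solve(K,[u,v,1.]); e=np.array(p["eye"]); return e+d*(z-e[2])/d[2]
E
python3 - <<'E'
from h import *
for c in ["top","scene"]:
    im=r.grab_frame(c); cv2.imwrite(f"pics/{c}0.png",im)
    p=r.camera_params(c); print(c,p)
    for n in ["wide_center","middle_center","narrow_center","vase_center"]:
        for d in r.recognise(n,c)[:4]:
            b=d["box"]; print(n,round(d["conf"],2),np.round(b), ray(c,b[0]+b[2]/2,b[1]+b[3]/2,30,p).round())
print(r.sense())
E
```

```text
top {'mtx': array([[510.53653775,   0.        , 322.38330499],
       [  0.        , 510.53653775, 194.61220696],
       [  0.        ,   0.        ,   1.        ]]), 'eye': array([ 410.61313035,   18.55458019, 1241.85461248]), 'orientation': array([-3.00106833e+00, -2.92810484e-03, -1.55074095e+00])}
wide_center 0.73 [421. 219.  54.  56.] [ 462. -280.   30.]
middle_center 0.94 [220. 208.  30.  30.] [511. 224.  30.]
middle_center 0.67 [207. 158.  33.  30.] [630. 258.  30.]
narrow_center 0.6 [320. 226.  13.  16.] [487.   8.  30.]
narrow_center 0.48 [357. 225.  16.  18.] [490. -85.  30.]
vase_center 0.82 [316. 142.  20.  26.] [680.  13.  30.]
scene {'mtx': array([[419.69581764,   0.        , 322.43661984],
       [  0.        , 419.69581764, 197.53523182],
       [  0.        ,   0.        ,   1.        ]]), 'eye': array([1345.52364575, -380.37275794,  613.23985761]), 'orientation': array([-2.13414379,  0.02256346,  1.10894341])}
wide_center 0.58 [175. 202.  55.  43.] [ 482. -286.   30.]
wide_center 0.38 [379. 171.  23.  22.] [530. 218.  30.]
middle_center 0.96 [413. 185.  27.  28.] [6
[... 230 characters left out ...]
7.  23.  30.]
{'clock': 0.5, 'qpos': array([ 1.26261674e+00,  3.53043684e-01,  1.63343641e+00, -4.24542127e-05,
        1.15522431e+00, -2.40894465e-03]), 'qvel': array([-0.00061871, -0.00132911, -0.00086929, -0.00025635, -0.00087076,
       -0.00185979]), 'joint_efforts': array([-1.42769153e-03, -6.04690289e+01, -3.42180204e+01,  2.92222455e-05,
        2.18641311e-03,  6.26076982e-06]), 'eef_pos': array([188.15137348, 595.9747838 , 231.23806166]), 'tcp_rot': array([-3.14148081e+00,  3.85695196e-05,  2.83583916e+00]), 'contact_force': array([-0.04761882, -0.42575895,  0.19787031]), 'wrist_torque': array([0.0366191 , 0.01340283, 0.00230985]), 'grasp_force': 0.0, 'opening': 0.996648558624974}
```

View pics/top0.png

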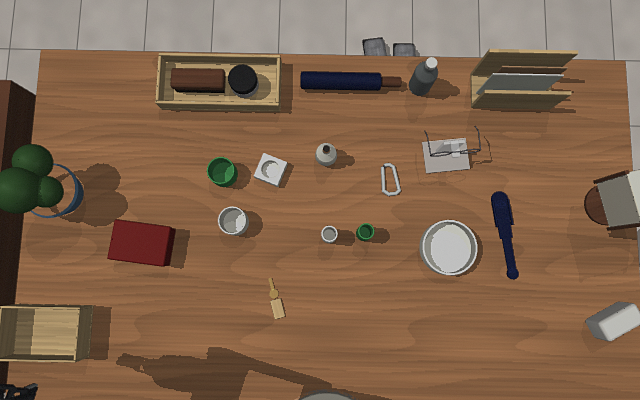

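View pics/scene0.png

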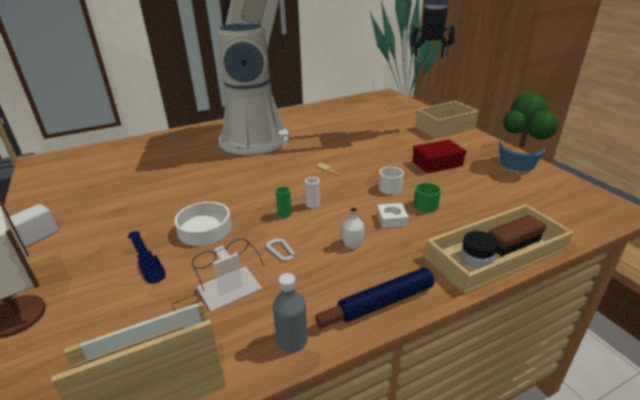

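Middle-type candidates in the top view are the white cup at (233,221) and the green one at (222,172). Narrow-type candidates are white at (329,234) and green at (365,232). The white ones are meant because the job is white ceramic, and the green look-alikes are excluded. I'll confirm in a crop and refine their positions.

```bash
cat >> h.py <<'E'
from scipy.spatial.transform import Rotation as R
from scipy.optimize import least_squares
def box(p,x,y,rad,h):
    t=np.linspace(0,2*np.pi,180); P=np.concatenate([np.c_[x+rad*np.cos(t),y+rad*np.sin(t),0*t+z] for z in (0,h)])
    o=R.from_euler('xyz',p["orientation"]).as_matrix(); q=((P-p["eye"])@o)@np.array(p["mtx"]).T; q=q[:,:2]/q[:,2:]
    return np.r_[q.min(0),q.max(0)]
def fit(cam,b,rad,h,p=None):
    p=p or r.camera_params(cam); b=np.array([b[0],b[1],b[0]+b[2],b[1]+b[3]])
    x0=ray(cam,(b[0]+b[2])/2,(b[1]+b[3])/2,h/2,p)[:2]
    s=least_squares(lambda v:box(p,v[0],v[1],rad,h)-b,x0); return s.x.round(1),s.fun.round(1)
C={"wide_center":(65,42),"middle_center":(33,54),"narrow_center":(19,76)}
E
python3 - <<'E'
from h import *
im=cv2.imread("pics/top0.png")
cv2.imwrite("pics/crop.png",cv2.resize(im[140:285,195:490],None,fx=2.7,fy=2.7,interpolation=cv2.INTER_CUBIC))
hsv=cv2.cvtColor(im,cv2.COLOR_BGR2HSV)
m=((hsv[...,1]<60)&(hsv[...,2]>70)).astype(np.uint8)
n,l,s,c=cv2.connectedComponentsWithStats(m)
for nm,(u,v) in {"wide_center":(449,247),"middle_center":(233,221),"narrow_center":(329,234)}.items():
    k=[i for i in range(1,n) if s[i,0]<=u<=s[i,0]+s[i,2] and s[i,1]<=v<=s[i,1]+s[i,3] and 60<s[i,4]<9000]
    for i in k: print(nm,s[i],fit("top",s[i,:4],*C[nm]))
for nm,b in {"wide_center":(421,219,54,56),"middle_center":(220,208,30,30),"narrow_center":(320,226,13,16)}.items(): print(nm,fit("top",b,*C[nm]))
E
```

```text
wide_center [ 420  220   58   56 2544] (array([ 460.8, -284.4]), array([-0.5,  0.1,  0.5, -0.1]))
middle_center [218 206  31  30 694] (array([514. , 228.2]), array([-0.3,  0.2,  0.3, -0.2]))
narrow_center [321 226  17  17 228] (array([4.857e+02, 4.000e-01]), array([ 0.2, -0.6, -0.2,  0.6]))
wide_center (array([ 463.2, -282. ]), array([-2.5,  0.1,  2.4, -0.1]))
middle_center (array([509.3, 224.4]), array([-0.7,  0.2,  0.8, -0.2]))
narrow_center (array([486.8,   7.3]), array([-1.8, -1.1,  1.8,  1.1]))
```

View pics/crop.png

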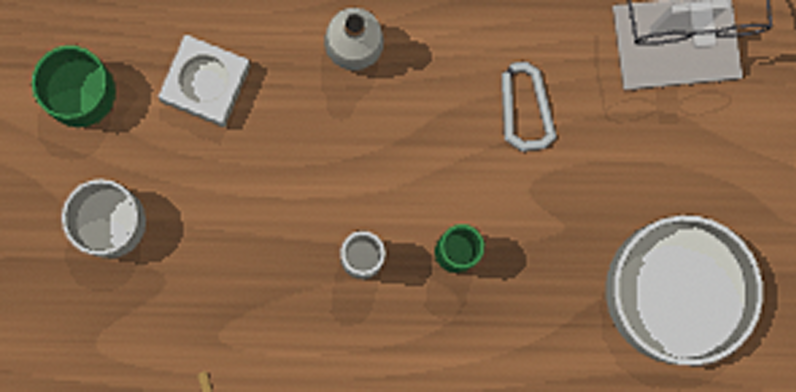

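The crop confirms it: white middle at crop (103,218), white narrow at (363,254), wide at (687,290). The green twins stand apart from them. Moving over the middle cup.

Request:
servo_tool(
  deltas=[
    {"x": 33,"y": -37,"gripper": 1},
    {"x": 66,"y": -74},
    {"x": 98,"y": -111},
    {"x": 131,"y": -147},
    {"x": 163,"y": -184},
    {"x": 196,"y": -221},
    {"x": 228,"y": -258},
    {"x": 261,"y": -295},
    {"x": 294,"y": -332},
    {"x": 326,"y": -368},
  ],
  newtons=25,
)

```text
invalid input
```

Request:
servo_tool(
  deltas=[
    {"z": -20},
    {"z": -20},
    {"z": -20},
  ],
)

```text
invalid input
```

```bash
cat > w.py <<'E'
from h import *
import sys
def look(nm,out):
    s=r.sense(); p=r.camera_params("wrist"); im=r.grab_frame("wrist"); cv2.imwrite(out,im)
    print(s["clock"],s["eef_pos"].round(1),s["tcp_rot"].round(3),p["eye"])
    for d in r.recognise(nm,"wrist")[:3]: print(d["conf"],np.round(d["box"]),fit("wrist",d["box"],*C[nm],p))
look(sys.argv[1],sys.argv[2])
E
python3 w.py middle_center pics/w1.png
```

```text
0.5 [188.2 596.  231.2] [-3.141  0.     2.836] [115.57572926 618.74493837 374.03619247]
```

View pics/w1.png

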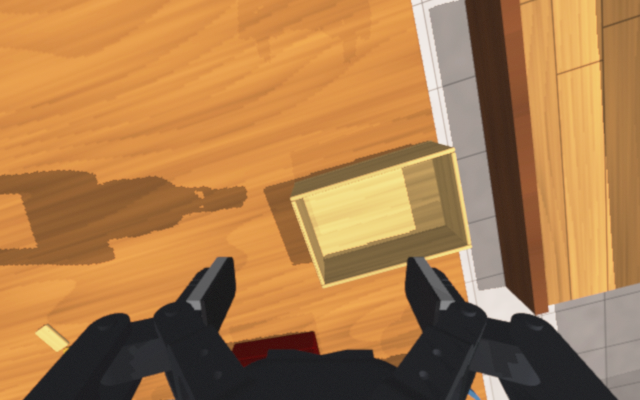

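The wrist view shows only a tray and the red box, with the fingertips around (220,265) and (420,265). The arm didn't move because the calls were refused, so I'm retrying with complete rows.

Request:
servo_tool(
  deltas=[
    {"x": 37,"y": -38,"z": 0,"rx": 0,"ry": 0,"rz": 0,"gripper": 1},
    {"x": 74,"y": -76,"z": 0,"rx": 0,"ry": 0,"rz": 0,"gripper": 1},
    {"x": 111,"y": -115,"z": 0,"rx": 0,"ry": 0,"rz": 0,"gripper": 1},
    {"x": 148,"y": -153,"z": 0,"rx": 0,"ry": 0,"rz": 0,"gripper": 1},
    {"x": 185,"y": -191,"z": 0,"rx": 0,"ry": 0,"rz": 0,"gripper": 1},
    {"x": 222,"y": -229,"z": 0,"rx": 0,"ry": 0,"rz": 0,"gripper": 1},
    {"x": 259,"y": -268,"z": 0,"rx": 0,"ry": 0,"rz": 0,"gripper": 1},
    {"x": 296,"y": -306,"z": 0,"rx": 0,"ry": 0,"rz": 0,"gripper": 1},
    {"x": 333,"y": -344,"z": 0,"rx": 0,"ry": 0,"rz": 0,"gripper": 1},
    {"x": 370,"y": -380,"z": 0,"rx": 0,"ry": 0,"rz": 0,"gripper": 1},
  ],
  newtons=25,
)

```text
clock: 1.6
eef_pos: [537.8, 235.7, 231.5]
tcp_rot: [3.141, 0.0, 2.836]
contact_force: [0.1, 0.1, 0.3]
opening: 1.0
grasp_force: 0.0
```

Request:
servo_tool(
  deltas=[
    {"x": 0,"y": 0,"z": 0,"rx": 0,"ry": 0,"rz": 0,"gripper": 1},
    {"x": 0,"y": 0,"z": 0,"rx": 0,"ry": 0,"rz": 0,"gripper": 1},
    {"x": 0,"y": 0,"z": 0,"rx": 0,"ry": 0,"rz": 0,"gripper": 1},
  ],
)

```text
clock: 1.9
eef_pos: [536.0, 237.8, 231.1]
tcp_rot: [-3.142, -0.001, 2.836]
contact_force: [-0.1, 0.1, -0.1]
opening: 1.003
grasp_force: 0.0
```

```bash
python3 w.py middle_center pics/w2.png
```

```text
1.9 [536.  237.8 231.1] [-3.142e+00 -1.000e-03  2.836e+00] [463.48417881 260.55834387 373.99646261]
0.88 [334. 210.  56.  67.] (array([635.1, 261.3]), array([-0.4,  1.4,  0.3, -1.4]))
0.8 [278. 132.  62.  65.] (array([518.3, 230.9]), array([ 0.9,  0.8, -0.9, -0.9]))
```

View pics/w2.png

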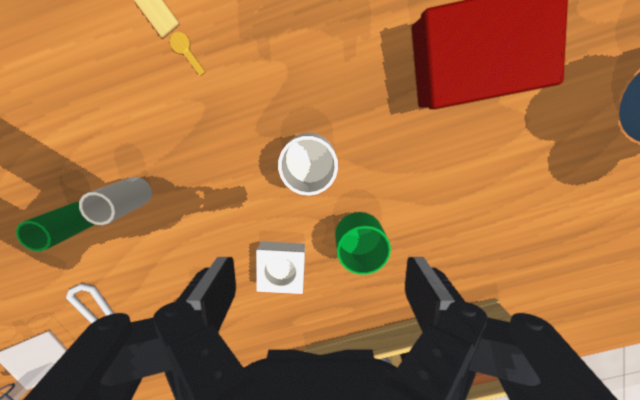

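The wrist view shows the white middle cup at (308,165), its green twin at (362,245), and both narrow cups at left (the white one's rim at (98,208)). I'll segment for a better fit.

```bash
cat > seg.py <<'E'
from h import *
def seg(im,nm,u,v,cam,p):
    hsv=cv2.cvtColor(im,cv2.COLOR_BGR2HSV); m=((hsv[...,1]<60)&(hsv[...,2]>90)).astype(np.uint8)
    n,l,s,c=cv2.connectedComponentsWithStats(m)
    for i in range(1,n):
        if s[i,0]<=u<=s[i,0]+s[i,2] and s[i,1]<=v<=s[i,1]+s[i,3] and s[i,4]>200: print(nm,s[i],fit(cam,s[i,:4],*C[nm],p))
E
python3 - <<'E'
from seg import *
im=cv2.imread("pics/w2.png"); p=r.camera_params("wrist")
seg(im,"middle_center",308,165,"wrist",p); seg(im,"narrow_center",100,205,"wrist",p)
# rim only (outer circle at h): detected rim box 279..338
print(ray("wrist",308.5,164.5,54,p))
E
```

```text
middle_center [ 278  133   60   62 2897] (array([516.7, 230.3]), array([ 0. , -0.6, -0. ,  0.6]))
narrow_center [  79  178   73   47 2204] (array([489.5,   1.1]), array([-0.7, -1.2,  0.9,  1.1]))
[514.42817233 231.56638041  54.        ]
```

Request:
servo_tool(
  deltas=[
    {"x": -20.5,"y": -8.5,"z": -35,"rx": 0,"ry": 0,"rz": 0,"gripper": 1},
    {"x": -20.5,"y": -8.5,"z": -75,"rx": 0,"ry": 0,"rz": 0,"gripper": 1},
    {"x": -20.5,"y": -8.5,"z": -115,"rx": 0,"ry": 0,"rz": 0,"gripper": 1},
    {"x": -20.5,"y": -8.5,"z": -145,"rx": 0,"ry": 0,"rz": 0,"gripper": 1},
    {"x": -20.5,"y": -8.5,"z": -170,"rx": 0,"ry": 0,"rz": 0,"gripper": 1},
    {"x": -20.5,"y": -8.5,"z": -187,"rx": 0,"ry": 0,"rz": 0,"gripper": 1},
    {"x": -20.5,"y": -8.5,"z": -197,"rx": 0,"ry": 0,"rz": 0,"gripper": 1},
    {"x": -20.5,"y": -8.5,"z": -197,"rx": 0,"ry": 0,"rz": 0,"gripper": 1},
    {"x": -20.5,"y": -8.5,"z": -197,"rx": 0,"ry": 0,"rz": 0,"gripper": 1},
  ],
)

```text
clock: 2.9
eef_pos: [516.2, 229.6, 34.9]
tcp_rot: [3.141, 0.001, 2.837]
contact_force: [0.1, -0.4, -0.1]
opening: 0.996
grasp_force: 0.0
```

Request:
servo_tool(
  deltas=[
    {"x": 0,"y": 0,"z": 0,"rx": 0,"ry": 0,"rz": 0,"gripper": 0.4},
    {"x": 0,"y": 0,"z": 0,"rx": 0,"ry": 0,"rz": 0,"gripper": 0},
    {"x": 0,"y": 0,"z": 0,"rx": 0,"ry": 0,"rz": 0,"gripper": -0.5},
    {"x": 0,"y": 0,"z": 0,"rx": 0,"ry": 0,"rz": 0,"gripper": -0.5},
    {"x": 0,"y": 0,"z": 0,"rx": 0,"ry": 0,"rz": 0,"gripper": -0.5},
    {"x": 0,"y": 0,"z": 0,"rx": 0,"ry": 0,"rz": 0,"gripper": -0.5},
  ],
  newtons=25,
)

```text
clock: 3.5
eef_pos: [516.9, 229.5, 35.8]
tcp_rot: [3.14, 0.001, 2.835]
contact_force: [-1.2, 0.9, 7.7]
opening: 0.763
grasp_force: 26.0
```

Request:
servo_tool(
  deltas=[
    {"x": 0,"y": 0,"z": 10,"rx": 0,"ry": 0,"rz": 0,"gripper": -0.5},
    {"x": 0,"y": 0,"z": 35,"rx": 0,"ry": 0,"rz": 0,"gripper": -0.5},
    {"x": 0,"y": 0,"z": 75,"rx": 0,"ry": 0,"rz": 0,"gripper": -0.5},
    {"x": 0,"y": 0,"z": 120,"rx": 0,"ry": 0,"rz": 0,"gripper": -0.5},
    {"x": 0,"y": 0,"z": 145,"rx": 0,"ry": 0,"rz": 0,"gripper": -0.5},
    {"x": 0,"y": 0,"z": 145,"rx": 0,"ry": 0,"rz": 0,"gripper": -0.5},
  ],
)

```text
clock: 4.1
eef_pos: [518.5, 229.9, 184.4]
tcp_rot: [3.136, 0.006, 2.836]
contact_force: [0.7, 0.3, -1.5]
opening: 0.761
grasp_force: 28.6
```

Request:
servo_tool(
  deltas=[
    {"x": -3,"y": -25,"z": 0,"rx": 0,"ry": 0,"rz": 0,"gripper": -0.5},
    {"x": -7,"y": -70,"z": 0,"rx": 0,"ry": 0,"rz": 0,"gripper": -0.5},
    {"x": -12,"y": -115,"z": 0,"rx": 0,"ry": 0,"rz": 0,"gripper": -0.5},
    {"x": -16,"y": -160,"z": 0,"rx": 0,"ry": 0,"rz": 0,"gripper": -0.5},
    {"x": -21,"y": -205,"z": 0,"rx": 0,"ry": 0,"rz": 0,"gripper": -0.5},
    {"x": -26,"y": -250,"z": 0,"rx": 0,"ry": 0,"rz": 0,"gripper": -0.5},
    {"x": -30,"y": -295,"z": 0,"rx": 0,"ry": 0,"rz": 0,"gripper": -0.5},
    {"x": -35,"y": -340,"z": 0,"rx": 0,"ry": 0,"rz": 0,"gripper": -0.5},
    {"x": -40,"y": -385,"z": 0,"rx": 0,"ry": 0,"rz": 0,"gripper": -0.5},
    {"x": -44,"y": -425,"z": 0,"rx": 0,"ry": 0,"rz": 0,"gripper": -0.5},
  ],
)

```text
clock: 5.1
eef_pos: [470.9, -198.0, 178.8]
tcp_rot: [-3.141, -0.001, 2.835]
contact_force: [0.9, 0.3, -2.3]
opening: 0.765
grasp_force: 28.7
```

Request:
servo_tool(
  deltas=[
    {"x": 0,"y": 0,"z": 0,"rx": 0,"ry": 0,"rz": 0,"gripper": -0.5},
    {"x": 0,"y": 0,"z": 0,"rx": 0,"ry": 0,"rz": 0,"gripper": -0.5},
  ],
)

```text
clock: 5.3
eef_pos: [471.2, -196.7, 178.7]
tcp_rot: [3.141, -0.001, 2.833]
contact_force: [0.2, -0.2, -1.2]
opening: 0.764
grasp_force: 28.8
```

```bash
python3 w.py wide_center pics/w3.png; python3 -c "
from seg import *
seg(cv2.imread('pics/w3.png'),'wide_center',300,160,'wrist',r.camera_params('wrist'))"
```

```text
5.3 [ 471.2 -196.7  178.7] [ 3.141e+00 -1.000e-03  2.833e+00] [ 398.84815166 -173.80686058  321.55376737]
0.71 [170. 138. 133. 129.] (array([ 463.4, -283.6]), array([ 0.4,  0.8, -0.5, -1. ]))
wide_center [  173   140   215   217 27863] (array([ 521.5, -254.7]), array([ 45.6,  40.9, -45.7, -54.2]))
```

View pics/w3.png

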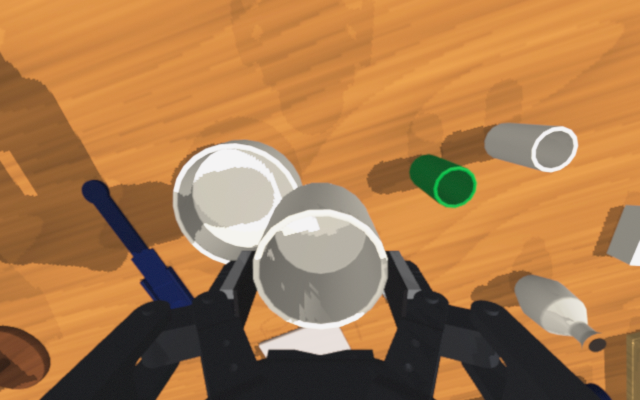

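The wide cup at (237,203) agrees with the top-view fit. The middle cup hangs upright in the grip at (320,265).

Request:
servo_tool(
  deltas=[
    {"x": -3,"y": -25,"z": 0,"rx": 0,"ry": 0,"rz": 0,"gripper": -0.5},
    {"x": -6,"y": -60,"z": 0,"rx": 0,"ry": 0,"rz": 0,"gripper": -0.5},
    {"x": -8.5,"y": -87,"z": -10,"rx": 0,"ry": 0,"rz": 0,"gripper": -0.5},
    {"x": -8.5,"y": -87,"z": -40,"rx": 0,"ry": 0,"rz": 0,"gripper": -0.5},
    {"x": -8.5,"y": -87,"z": -70,"rx": 0,"ry": 0,"rz": 0,"gripper": -0.5},
    {"x": -8.5,"y": -87,"z": -100,"rx": 0,"ry": 0,"rz": 0,"gripper": -0.5},
    {"x": -8.5,"y": -87,"z": -118,"rx": 0,"ry": 0,"rz": 0,"gripper": -0.5},
    {"x": -8.5,"y": -87,"z": -126,"rx": 0,"ry": 0,"rz": 0,"gripper": -0.5},
    {"x": -8.5,"y": -87,"z": -130,"rx": 0,"ry": 0,"rz": 0,"gripper": -0.5},
    {"x": -8.5,"y": -87,"z": -130,"rx": 0,"ry": 0,"rz": 0,"gripper": -0.5},
  ],
)

```text
clock: 6.4
eef_pos: [464.0, -282.6, 49.5]
tcp_rot: [-3.142, 0.0, 2.837]
contact_force: [-0.7, -0.2, -0.4]
opening: 0.765
grasp_force: 28.8
```

Request:
servo_tool(
  deltas=[
    {"x": 0,"y": 0,"z": -1.5,"rx": 0,"ry": 0,"rz": 0,"gripper": -0.5},
    {"x": 0,"y": 0,"z": -3,"rx": 0,"ry": 0,"rz": 0,"gripper": -0.5},
    {"x": 0,"y": 0,"z": -4,"rx": 0,"ry": 0,"rz": 0,"gripper": -0.5},
    {"x": 0,"y": 0,"z": -5,"rx": 0,"ry": 0,"rz": 0,"gripper": -0.5},
    {"x": 0,"y": 0,"z": -5,"rx": 0,"ry": 0,"rz": 0,"gripper": -0.5},
  ],
)

```text
clock: 6.9
eef_pos: [463.5, -283.1, 44.3]
tcp_rot: [-3.142, 0.0, 2.836]
contact_force: [-0.3, 0.4, -2.0]
opening: 0.764
grasp_force: 28.8
```

Request:
servo_tool(
  deltas=[
    {"x": 0,"y": 0,"z": -1,"rx": 0,"ry": 0,"rz": 0,"gripper": -0.5},
    {"x": 0,"y": 0,"z": -1.5,"rx": 0,"ry": 0,"rz": 0,"gripper": -0.5},
    {"x": 0,"y": 0,"z": -1.5,"rx": 0,"ry": 0,"rz": 0,"gripper": -0.5},
  ],
)

```text
clock: 7.2
eef_pos: [463.5, -283.1, 42.7]
tcp_rot: [3.142, -0.0, 2.836]
contact_force: [0.3, -0.7, -1.8]
opening: 0.765
grasp_force: 28.8
```

Request:
servo_tool(
  deltas=[
    {"x": 0,"y": 0,"z": -0.5,"rx": 0,"ry": 0,"rz": 0,"gripper": -0.5},
    {"x": 0,"y": 0,"z": -1,"rx": 0,"ry": 0,"rz": 0,"gripper": -0.5},
    {"x": 0,"y": 0,"z": -1,"rx": 0,"ry": 0,"rz": 0,"gripper": -0.5},
  ],
)

```text
clock: 7.5
eef_pos: [463.6, -283.1, 41.9]
tcp_rot: [-3.142, -0.0, 2.836]
contact_force: [-1.3, 0.5, 1.6]
opening: 0.76
grasp_force: 29.0
```

Request:
servo_tool(
  deltas=[
    {"x": 0,"y": 0,"z": -0.4,"rx": 0,"ry": 0,"rz": 0,"gripper": -0.5},
    {"x": 0,"y": 0,"z": -0.4,"rx": 0,"ry": 0,"rz": 0,"gripper": 0.55},
    {"x": 0,"y": 0,"z": -0.4,"rx": 0,"ry": 0,"rz": 0,"gripper": 0.65},
    {"x": 0,"y": 0,"z": -0.4,"rx": 0,"ry": 0,"rz": 0,"gripper": 0.8},
    {"x": 0,"y": 0,"z": -0.4,"rx": 0,"ry": 0,"rz": 0,"gripper": 0.8},
    {"x": 0,"y": 0,"z": -0.4,"rx": 0,"ry": 0,"rz": 0,"gripper": 0.8},
  ],
)

```text
clock: 8.1
eef_pos: [463.6, -283.1, 41.3]
tcp_rot: [3.142, 0.0, 2.836]
contact_force: [0.4, 0.4, -0.5]
opening: 0.905
grasp_force: 0.0
```

Request:
servo_tool(
  deltas=[
    {"x": 0,"y": 0,"z": 8,"rx": 0,"ry": 0,"rz": 0,"gripper": 0.8},
    {"x": 0,"y": 0,"z": 30,"rx": 0,"ry": 0,"rz": 0,"gripper": 0.8},
    {"x": 0,"y": 0,"z": 70,"rx": 0,"ry": 0,"rz": 0,"gripper": 0.8},
    {"x": 0,"y": 0,"z": 115,"rx": 0,"ry": 0,"rz": 0,"gripper": 0.8},
    {"x": 5,"y": 20,"z": 150,"rx": 0,"ry": 0,"rz": 0,"gripper": 0.8},
    {"x": 20,"y": 50,"z": 170,"rx": 0,"ry": 0,"rz": 0,"gripper": 0.8},
    {"x": 50,"y": 90,"z": 170,"rx": 0,"ry": 0,"rz": 0,"gripper": 0.8},
    {"x": 70,"y": 130,"z": 170,"rx": 0,"ry": 0,"rz": 0,"gripper": 0.8},
    {"x": 70,"y": 130,"z": 170,"rx": 0,"ry": 0,"rz": 0,"gripper": 0.8},
    {"x": 70,"y": 130,"z": 170,"rx": 0,"ry": 0,"rz": 0,"gripper": 0.8},
  ],
)

```text
clock: 9.1
eef_pos: [533.8, -152.2, 211.8]
tcp_rot: [-3.141, 0.0, 2.838]
contact_force: [1.2, -0.4, 0.4]
opening: 0.901
grasp_force: 0.0
```

```bash
python3 w.py narrow_center pics/w4.png; python3 - <<'E'
from h import *
im=cv2.imread('pics/w4.png'); t=r.grab_frame("top"); cv2.imwrite("pics/top4.png",t)
c=cv2.resize(t[200:300,400:500],(400,400),interpolation=cv2.INTER_CUBIC)
cv2.imwrite("pics/c4.png",np.hstack([cv2.resize(im,None,fx=.6,fy=.6)[:, :], cv2.resize(c,(240,240))]))
E
```

```text
9.1 [ 533.8 -152.2  211.8] [-3.141  0.     2.838] [ 461.11341247 -129.59599511  354.55868103]
0.72 [353. 108.  48.  42.] (array([494.3, -81.5]), array([-1. , -0.4,  0.8,  0.5]))
0.71 [421.  70.  71.  48.] (array([488.6,   1.9]), array([-0.1,  1.1,  0.1, -1.2]))
```

View pics/c4.png

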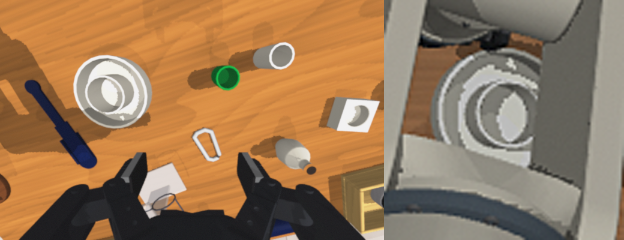

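The middle cup stands upright inside the wide cup at crop (110,93). The white narrow cup is at (280,55), with its green twin at (226,77). Next is the narrow cup.

Request:
servo_tool(
  deltas=[
    {"x": -12,"y": 35,"z": 0,"rx": 0,"ry": 0,"rz": 0,"gripper": 0.6},
    {"x": -24,"y": 78,"z": 0,"rx": 0,"ry": 0,"rz": 0,"gripper": 0.6},
    {"x": -36,"y": 120,"z": 0,"rx": 0,"ry": 0,"rz": 0,"gripper": 0.6},
    {"x": -46,"y": 153,"z": -20,"rx": 0,"ry": 0,"rz": 0,"gripper": 0.6},
    {"x": -46,"y": 153,"z": -60,"rx": 0,"ry": 0,"rz": 0,"gripper": 0.6},
    {"x": -46,"y": 153,"z": -100,"rx": 0,"ry": 0,"rz": 0,"gripper": 0.6},
    {"x": -46,"y": 153,"z": -130,"rx": 0,"ry": 0,"rz": 0,"gripper": 0.6},
    {"x": -46,"y": 153,"z": -146,"rx": 0,"ry": 0,"rz": 0,"gripper": 0.6},
    {"x": -46,"y": 153,"z": -154,"rx": 0,"ry": 0,"rz": 0,"gripper": 0.6},
    {"x": -46,"y": 153,"z": -154,"rx": 0,"ry": 0,"rz": 0,"gripper": 0.6},
  ],
)

```text
clock: 10.25
eef_pos: [487.0, -0.9, 56.7]
tcp_rot: [-3.141, -0.002, 2.834]
contact_force: [0.3, 0.5, 0.3]
opening: 0.802
grasp_force: 0.0
```

Request:
servo_tool(
  deltas=[
    {"x": 0,"y": 0,"z": 0,"rx": 0,"ry": 0,"rz": 0,"gripper": 0.2},
    {"x": 0,"y": 0,"z": 0,"rx": 0,"ry": 0,"rz": 0,"gripper": 0},
    {"x": 0,"y": 0,"z": 0,"rx": 0,"ry": 0,"rz": 0,"gripper": -0.15},
    {"x": 0,"y": 0,"z": 0,"rx": 0,"ry": 0,"rz": 0,"gripper": -0.8},
    {"x": 0,"y": 0,"z": 0,"rx": 0,"ry": 0,"rz": 0,"gripper": -0.8},
    {"x": 0,"y": 0,"z": 0,"rx": 0,"ry": 0,"rz": 0,"gripper": -0.8},
    {"x": 0,"y": 0,"z": 0,"rx": 0,"ry": 0,"rz": 0,"gripper": -0.8},
  ],
  newtons=25,
)

```text
clock: 10.95
eef_pos: [488.6, -0.1, 58.5]
tcp_rot: [3.141, 0.002, 2.836]
contact_force: [-0.9, -0.8, 7.2]
opening: 0.446
grasp_force: 24.7
```

```bash
python3 - <<'E'
from h import *
# middle rim in w4: camera pose unchanged orientation, rebuild eye
p=r.camera_params("wrist"); s=r.sense(); print(s["eef_pos"],p["eye"]-s["eef_pos"])
p["eye"]=np.array([461.11341247,-129.59599511,354.55868103])
o=R.from_euler('xyz',p["orientation"]).as_matrix()
im=cv2.imread("pics/w4.png")
for nm,(x,y),rad,z in [("mid",(463,-283.5),31.2,60),("wide",(463,-283.5),62.5,42)]:
    g=cv2.cvtColor(im,cv2.COLOR_BGR2GRAY).astype(float); g=cv2.GaussianBlur(g,(3,3),0); t=np.linspace(0,2*np.pi,240); best=[]
    for dx in np.arange(-8,8.1,.5):
        for dy in np.arange(-8,8.1,.5):
            P=np.c_[x+dx+rad*np.cos(t),y+dy+rad*np.sin(t),0*t+z]; q=((P-p["eye"])@o)@p["mtx"].T; q=(q[:,:2]/q[:,2:]).astype(np.float32)
            best.append((np.minimum(cv2.remap(g.astype(np.float32),q[:,0],q[:,1],1).ravel(),240).mean(),x+dx,y+dy))
    print(nm,sorted(best)[-4:])
E
```

```text
[ 4.88618269e+02 -8.17198241e-02  5.85375797e+01] [-72.91596824  22.76023466 142.59945213]
mid [(np.float32(229.64201), np.float64(462.5), np.float64(-283.5)), (np.float32(229.74698), np.float64(463.5), np.float64(-283.5)), (np.float32(230.06998), np.float64(463.0), np.float64(-283.0)), (np.float32(230.84552), np.float64(463.0), np.float64(-283.5))]
wide [(np.float32(221.43936), np.float64(463.5), np.float64(-282.5)), (np.float32(221.82399), np.float64(464.0), np.float64(-282.5)), (np.float32(221.89032), np.float64(463.5), np.float64(-282.0)), (np.float32(222.11963), np.float64(464.0), np.float64(-282.0))]
```

Request:
servo_tool(
  deltas=[
    {"x": 0,"y": 0,"z": 10,"rx": 0,"ry": 0,"rz": 0,"gripper": -0.8},
    {"x": 0,"y": 0,"z": 40,"rx": 0,"ry": 0,"rz": 0,"gripper": -0.8},
    {"x": 0,"y": 0,"z": 85,"rx": 0,"ry": 0,"rz": 0,"gripper": -0.8},
    {"x": 0,"y": 0,"z": 120,"rx": 0,"ry": 0,"rz": 0,"gripper": -0.8},
    {"x": -3,"y": -30,"z": 135,"rx": 0,"ry": 0,"rz": 0,"gripper": -0.8},
    {"x": -7,"y": -75,"z": 135,"rx": 0,"ry": 0,"rz": 0,"gripper": -0.8},
    {"x": -11,"y": -120,"z": 135,"rx": 0,"ry": 0,"rz": 0,"gripper": -0.8},
    {"x": -15,"y": -165,"z": 135,"rx": 0,"ry": 0,"rz": 0,"gripper": -0.8},
    {"x": -19,"y": -205,"z": 135,"rx": 0,"ry": 0,"rz": 0,"gripper": -0.8},
    {"x": -19,"y": -205,"z": 135,"rx": 0,"ry": 0,"rz": 0,"gripper": -0.8},
  ],
)

```text
clock: 11.95
eef_pos: [468.2, -209.1, 193.3]
tcp_rot: [-3.14, 0.002, 2.832]
contact_force: [1.3, -0.1, -1.0]
opening: 0.443
grasp_force: 25.6
```

Request:
servo_tool(
  deltas=[
    {"x": -3,"y": -35,"z": 0,"rx": 0,"ry": 0,"rz": 0,"gripper": -0.8},
    {"x": -6,"y": -70,"z": 0,"rx": 0,"ry": 0,"rz": 0,"gripper": -0.8},
    {"x": -6,"y": -78,"z": 0,"rx": 0,"ry": 0,"rz": 0,"gripper": -0.8},
    {"x": -6,"y": -78,"z": 0,"rx": 0,"ry": 0,"rz": 0,"gripper": -0.8},
    {"x": -6,"y": -78,"z": 0,"rx": 0,"ry": 0,"rz": 0,"gripper": -0.8},
  ],
)

```text
clock: 12.45
eef_pos: [462.4, -282.0, 192.5]
tcp_rot: [3.141, -0.001, 2.836]
contact_force: [-0.2, 0.4, -1.7]
opening: 0.442
grasp_force: 25.7
```

```bash
python3 w.py narrow_center pics/w5.png
```

```text
12.45 [ 462.4 -282.   192.5] [ 3.141e+00 -1.000e-03  2.836e+00] [ 389.88128108 -259.34785794  335.29132312]
0.96 [280. 194.  80. 113.] (array([ 531.5, -303.5]), array([ 21.1,  26.7, -21. , -24.7]))
0.73 [483. 138.  84.  48.] (array([496.1, -81.6]), array([-2.5, -1.1,  1.9,  1.1]))
```

View pics/w5.png

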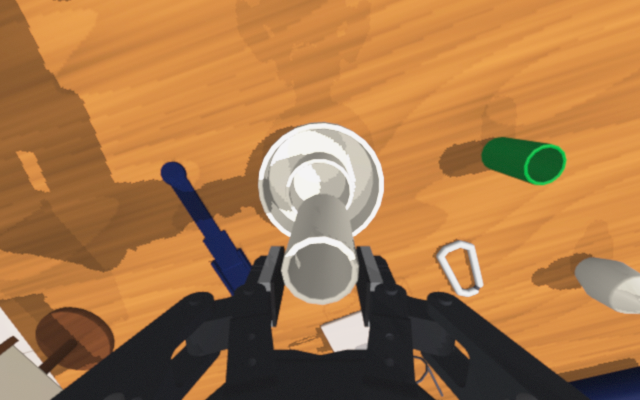

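The narrow cup hangs in the grip with its rim at (320,270), and the nested pair lies below with the middle rim at (318,185). I'll check for tilt and offset numerically.

```bash
python3 - <<'E'
from h import *
p=r.camera_params("wrist"); o=R.from_euler('xyz',p["orientation"]).as_matrix()
e=r.sense()["eef_pos"]; t=np.linspace(0,2*np.pi,100)
im=cv2.imread("pics/w5.png"); g=cv2.GaussianBlur(cv2.cvtColor(im,cv2.COLOR_BGR2GRAY),(3,3),0).astype(np.float32)
def pr(P): q=((P-p["eye"])@o)@p["mtx"].T; return (q[:,:2]/q[:,2:]).astype(np.float32)
def best(c,rad,z,rng):
    b=[]
    for dx in np.arange(-rng,rng+.1,.5):
        for dy in np.arange(-rng,rng+.1,.5):
            q=pr(np.c_[c[0]+dx+rad*np.cos(t),c[1]+dy+rad*np.sin(t),0*t+z]); b.append((np.minimum(cv2.remap(g,q[:,0],q[:,1],1),240).mean(),c[0]+dx,c[1]+dy))
    return max(b)
for zz in (206,208,210,212): print("narrow rim",zz,best(e,17.3,zz,6))
print("mid",best((463,-283.5),31.2,60,6))
bot=pr(np.c_[e[0]+19*np.cos(t),e[1]+19*np.sin(t),0*t+134]); print("bottom box pred",bot.min(0),bot.max(0))
cv2.imwrite("pics/c5.png",cv2.resize(cv2.polylines(im.copy(),[bot.astype(int)],True,(0,0,255))[110:320,240:400],None,fx=2.5,fy=2.5))
E
```

```text
narrow rim 206 (np.float32(215.76263), np.float64(463.57876195750214), np.float64(-282.75238857666596))
narrow rim 208 (np.float32(215.96979), np.float64(462.07876195750214), np.float64(-282.25238857666596))
narrow rim 210 (np.float32(215.25978), np.float64(461.07876195750214), np.float64(-281.75238857666596))
narrow rim 212 (np.float32(212.7693), np.float64(460.07876195750214), np.float64(-281.25238857666596))
mid (np.float32(207.9087), np.float64(463.0), np.float64(-283.0))
bottom box pred [294.22937 193.41959] [346.16568 242.09201]
```

View pics/c5.png

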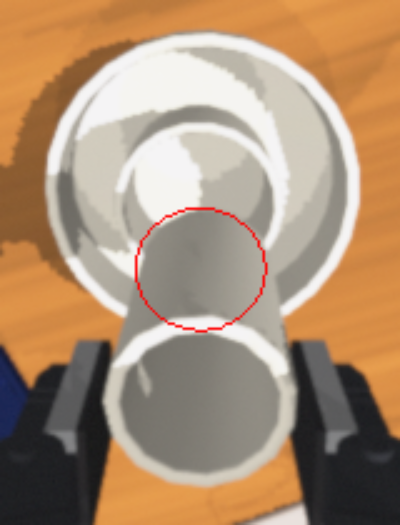

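The predicted bottom circle (crop (200,270)) coincides with the cup's bottom edge, so it hangs vertical and is centred within about 2 mm. Lowering it.

Request:
servo_tool(
  deltas=[
    {"x": 1,"y": -1,"z": -20,"rx": 0,"ry": 0,"rz": 0,"gripper": -0.8},
    {"x": 1,"y": -1,"z": -45,"rx": 0,"ry": 0,"rz": 0,"gripper": -0.8},
    {"x": 1,"y": -1,"z": -63,"rx": 0,"ry": 0,"rz": 0,"gripper": -0.8},
    {"x": 1,"y": -1,"z": -78,"rx": 0,"ry": 0,"rz": 0,"gripper": -0.8},
    {"x": 1,"y": -1,"z": -92,"rx": 0,"ry": 0,"rz": 0,"gripper": -0.8},
    {"x": 1,"y": -1,"z": -104,"rx": 0,"ry": 0,"rz": 0,"gripper": -0.8},
    {"x": 1,"y": -1,"z": -112,"rx": 0,"ry": 0,"rz": 0,"gripper": -0.8},
    {"x": 1,"y": -1,"z": -117,"rx": 0,"ry": 0,"rz": 0,"gripper": -0.8},
    {"x": 1,"y": -1,"z": -117,"rx": 0,"ry": 0,"rz": 0,"gripper": -0.8},
  ],
)

```text
clock: 13.45
eef_pos: [463.4, -283.9, 74.9]
tcp_rot: [3.141, -0.001, 2.836]
contact_force: [-0.2, 0.6, -1.4]
opening: 0.444
grasp_force: 25.7
```

Request:
servo_tool(
  deltas=[
    {"x": 0,"y": 0,"z": -1,"rx": 0,"ry": 0,"rz": 0,"gripper": -0.8},
    {"x": 0,"y": 0,"z": -2,"rx": 0,"ry": 0,"rz": 0,"gripper": -0.8},
    {"x": 0,"y": 0,"z": -3,"rx": 0,"ry": 0,"rz": 0,"gripper": -0.8},
    {"x": 0,"y": 0,"z": -3.5,"rx": 0,"ry": 0,"rz": 0,"gripper": -0.8},
    {"x": 0,"y": 0,"z": -3.5,"rx": 0,"ry": 0,"rz": 0,"gripper": -0.8},
  ],
)

```text
clock: 13.95
eef_pos: [463.6, -284.1, 71.9]
tcp_rot: [-3.142, 0.0, 2.836]
contact_force: [-0.7, -0.4, -0.9]
opening: 0.442
grasp_force: 25.7
```

Request:
servo_tool(
  deltas=[
    {"x": 0,"y": 0,"z": -0.5,"rx": 0,"ry": 0,"rz": 0,"gripper": -0.8},
    {"x": 0,"y": 0,"z": -1,"rx": 0,"ry": 0,"rz": 0,"gripper": -0.8},
    {"x": 0,"y": 0,"z": -1,"rx": 0,"ry": 0,"rz": 0,"gripper": -0.8},
  ],
)

```text
clock: 14.25
eef_pos: [463.6, -284.1, 70.8]
tcp_rot: [-3.142, -0.0, 2.836]
contact_force: [-0.1, -0.4, -1.3]
opening: 0.441
grasp_force: 25.7
```

Request:
servo_tool(
  deltas=[
    {"x": 0,"y": 0,"z": -0.4,"rx": 0,"ry": 0,"rz": 0,"gripper": -0.8},
    {"x": 0,"y": 0,"z": -0.8,"rx": 0,"ry": 0,"rz": 0,"gripper": -0.8},
    {"x": 0,"y": 0,"z": -0.8,"rx": 0,"ry": 0,"rz": 0,"gripper": -0.8},
  ],
)

```text
clock: 14.55
eef_pos: [463.5, -284.1, 70.0]
tcp_rot: [3.142, -0.0, 2.836]
contact_force: [0.2, -0.1, -1.0]
opening: 0.443
grasp_force: 25.7
```

Request:
servo_tool(
  deltas=[
    {"x": 0,"y": 0,"z": -0.4,"rx": 0,"ry": 0,"rz": 0,"gripper": -0.8},
    {"x": 0,"y": 0,"z": -0.8,"rx": 0,"ry": 0,"rz": 0,"gripper": -0.8},
    {"x": 0,"y": 0,"z": -0.8,"rx": 0,"ry": 0,"rz": 0,"gripper": -0.8},
  ],
)

```text
clock: 14.85
eef_pos: [463.9, -284.2, 69.6]
tcp_rot: [-3.142, 0.001, 2.836]
contact_force: [0.0, 0.6, 4.4]
opening: 0.441
grasp_force: 26.0
```

Contact at the expected height, so I'm releasing.

Request:
servo_tool(
  deltas=[
    {"x": 0,"y": 0,"z": 0,"rx": 0,"ry": 0,"rz": 0,"gripper": -0.1},
    {"x": 0,"y": 0,"z": 0,"rx": 0,"ry": 0,"rz": 0,"gripper": 0.05},
    {"x": 0,"y": 0,"z": 0,"rx": 0,"ry": 0,"rz": 0,"gripper": 0.25},
    {"x": 0,"y": 0,"z": 0,"rx": 0,"ry": 0,"rz": 0,"gripper": 0.4},
    {"x": 0,"y": 0,"z": 0,"rx": 0,"ry": 0,"rz": 0,"gripper": 0.4},
    {"x": 0,"y": 0,"z": 0,"rx": 0,"ry": 0,"rz": 0,"gripper": 0.4},
  ],
)

```text
clock: 15.45
eef_pos: [463.5, -284.0, 69.2]
tcp_rot: [3.142, -0.0, 2.836]
contact_force: [-0.1, 0.2, 0.3]
opening: 0.701
grasp_force: 0.0
```

Request:
servo_tool(
  deltas=[
    {"x": 0,"y": 0,"z": 8,"rx": 0,"ry": 0,"rz": 0,"gripper": 0.4},
    {"x": 0,"y": 0,"z": 30,"rx": 0,"ry": 0,"rz": 0,"gripper": 0.4},
    {"x": 0,"y": 0,"z": 70,"rx": 0,"ry": 0,"rz": 0,"gripper": 0.4},
    {"x": 5,"y": 10,"z": 110,"rx": 0,"ry": 0,"rz": 0,"gripper": 0.4},
    {"x": 30,"y": 40,"z": 140,"rx": 0,"ry": 0,"rz": 0,"gripper": 0.4},
    {"x": 60,"y": 75,"z": 140,"rx": 0,"ry": 0,"rz": 0,"gripper": 0.4},
    {"x": 70,"y": 90,"z": 140,"rx": 0,"ry": 0,"rz": 0,"gripper": 0.4},
    {"x": 70,"y": 90,"z": 140,"rx": 0,"ry": 0,"rz": 0,"gripper": 0.4},
  ],
)

```text
clock: 16.25
eef_pos: [534.9, -192.2, 210.2]
tcp_rot: [3.141, 0.001, 2.838]
contact_force: [-0.1, -0.0, 0.2]
opening: 0.7
grasp_force: 0.0
```

```bash
python3 - <<'E'
from h import *
w=r.grab_frame("wrist"); s=r.grab_frame("scene"); print(r.sense()["clock"])
cv2.imwrite("pics/fin.png",np.hstack([cv2.resize(w,(480,300)),cv2.resize(s[170:270,150:250],(300,300),interpolation=cv2.INTER_CUBIC)]))
E
```

```text
16.35
```

View pics/fin.png

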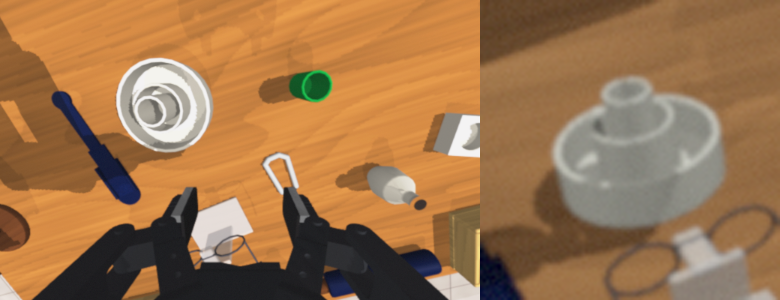

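The three cups are nested upright around wrist (158,105). The vase is standing at (395,188), and the arm is clear of everything.

```bash
python3 -c "
from rig import r
print(r.sign_off())"
```

```text
the job is handed in; nothing more can be done
None
```

The three white cups are nested upright, narrow in middle in wide, with the wide cup left where it stood and the vase still standing; I handed the job in at about 16 s of the 64 s allowed.

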